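Clamp the injector in the bench vise

TASK

One of the two small bench vises has a fuel injector lying loose between its jaws. Turn that vise's crank clockwise by its upright knob until the sprung moving jaw has pushed the injector against the fixed jaw and its springs are well compressed, so that it holds firmly, then let go. Leave the crank of the empty vise as it is.

Things in the scene. Friction and masses are not known exactly. Their poses are not given: they have to be found in the camera images.
- crank_knob (a point): Crank of the vise with the injector: mid-height of its upright wooden knob, 24 mm thick, 92 to 142 mm above the bench, spinning freely on its pin (the hand need not turn). Arm below it: top at 90 mm. This frame's x axis points level from the crank's upright axis, 55 mm away, to the knob. Clockwise from above closes the jaw 8 mm per rad; takes 4 to 8 N; stays where left. Needs half to one turn.
- jaw: Moving jaw of that vise, slides along its level +x axis to the fixed jaw. Origin: bench height, below the front face of its 90 mm wide steel plate, mid-width, straight ahead of the crank axis. The plate is sprung (2.5 N/mm) and gives 5.5 mm, which does not shift this origin. The fixed jaw's face is 182 mm from the crank axis along +x. Jaws reach 74 mm above the bench.
- injector: Steel fuel injector lying loose across the vise bed, 138 mm long; square middle 26 mm wide, 26 mm tall, 50 mm long; brass stubs. Origin: centre of the middle's underside, 30 mm above the bench; y axis along its length, x across the jaws. Starts 2 to 9 mm short of the fixed jaw and slides along the bed when pushed.
- spare_knob (a point): The same knob point on the crank of the other, empty vise of the same build. To be left as it is.
There are look-alikes about, which are no part of the job. Leave any blue or pink look-alike of the injector alone.

How it is judged:
At the end, for the whole second after the job is handed in: The injector lies flat (within 6 degrees) and square to the jaws (within 6 degrees) between them, pressed by the moving jaw with more than 4 N, everything at rest, and the knob of the empty vise is within 15 mm of where it started (contact force between jaw and injector above 4 N and angle between the x axis of injector and the x axis of jaw, either way round below 0.1 rad and angle between injector's own z axis and vertical below 0.1 rad and x of injector in the frame of jaw below 0.02 m and linear speed of injector below 0.01 m/s and linear speed of jaw below 0.005 m/s and distance of spare_knob from where it was at the start of the episode below 0.015 m); the robot touches nothing.
It fails at once if the crank of the empty vise is turned (distance of spare_knob from where it was at the start of the episode above 0.02 m).
It also fails if it takes over 48 s, if anything falls off the work surface, if the arm or the gripper's body presses on something with over 40 N, if the wrist force passes 120 N, or if a joint passes its speed limit or range.

ROBOT

A 6-joint arm with a two-finger parallel gripper is mounted at the origin on the work surface. World frame = base frame: x ahead of the robot, y to its left, z up, the work surface at z = 0. Lengths are in m, angles in rad, forces in N, time in s.
With the tool pointing down it reaches from about 0.425 to 0.95 m from the base axis. Payload 3.5 kg.
Tool frame: the origin (TCP) lies midway between the tips of the shut fingers; the grasp point (between the pads) lies ctrl.grasp_offset behind it (ctrl.grasp_offset is the distance from the TCP to the grasp point, in m); x points along the fingers, y is the direction in which the jaws open and shut, and the axes are right-handed (so a half turn about x gives the same grasp; the last joint's range is limited). The gripper opens to 85 mm and grips with 20 to 120 N. Pads are 22 mm wide; open, the fingers measure 114 mm over their backs; the gripper's body (76 mm by 85 mm) begins 54 mm behind the grasp point. The pads swing forward as they close: fully open they stand 13 mm farther back than shut.
Start: joints at [-1.334, 0.286, 1.577, -0, 1.279, -0.15], TCP at [0.255, -0.625, 0.231] pointing down, gripper open.
Joint ranges: [-2.77, 2.77], [-0.9, 2.22], [0.21, 2.48], [-1.53, 4.67], [0.24, 2.81], [-2.84, 2.84]. Speed limits (rad/s): [2.79, 2.79, 3.14, 3.14, 3.14, 3.14].

INTERFACE

Orientations are given as a unit quaternion [x, y, z, w].
In Python, from plant import readout, read_camera, sign_off, ctrl gives the robot as it stands.
- The arm moves only by the tool drive_tool, never from a script. Its argument "steps" is a list of rows, each a list of 5 numbers: the shift along the tool's x, y, z in cm, then the turn about the tool's x in degrees, then the opening, from 0 (shut) to 1 (fully open). A call has 1 to 10 rows; each row shifts and turns the commanded pose from where the row before left it, along the tool's axes as they then stand; what a row does not reach is not made up. A row lasts 1/10 s, in which the tool goes at most 50 mm and 8.59 degrees, less where a joint would pass 70% of its speed; a pose out of reach is approached as far as the arm can. A call is refused whole if a number of a shift passes 5 or a number of a turn 8.59, either way. A call with a gripper value outside its range is refused whole. The fingers move at their own pace and stop on an object; "force" is the grip in N (left out, the last holds). Time passes only in rows, so rows that do not move let the fingers close. It gives the time, the measured TCP pose, the force and the opening at its end, in the units of the state.
- readout.get_state(): the state, without advancing time (a new reading comes with each control period).
- read_camera(name): name is "side" or "top"; returns a dict with "frame" (420x560x3 uint8, red, green, blue), "vertical_fov" (degrees; the focal length in pixels is half the picture's height over the tangent of half this angle, whatever the lens; pixels are square), "cx", "cy" (the principal point, pixels), "eye" and "orientation" of the camera in the world. Camera axes: x right, y up, looking along -z (the intrinsics and any distortion apply to the point x, -y, -z); pixel columns grow to the right and rows downward; lengths in m; the calibration is good to about 2 mm. A picture is of the moment at which its call begins. There is no depth.
- sign_off(): hands the job in, once; it reports no verdict.
The state is a dict: "time": time; "qpos": joint angles; "dq": joint speeds; "joint_efforts": joint torques, N m; "eef_pos": TCP position; "tcp_rot": TCP orientation; "contact_force": force on the tool from outside, world axes, zero at the start; "wrist_torque": the same for the moment, N m; "opening": opening from 0.0 (shut) to 1.0 (fully open).
Only numpy, scipy, OpenCV 4.12 (cv2) and the standard library are available. Lean on these libraries where they do the work, as an engineer would, in place of code of your own. Each camera call takes 0.05 s, during which the arm holds its last target. There are 200 camera calls.

## Working session

There is one attempt and no reset: what is moved stays moved. The work goes in short steps, Python scripts to look and compute and a tool call to move; the robot and the scene stay as the last step left them, time stands still between calls to the robot, and variables do not carry over. Pictures are saved under pics/ and viewed, about 8 in all and at most 12, crops included, and the job is handed in when it is done.

Besides the shell and the picture viewer there is one more tool, called as name(argument=value, ...) on one line, values as JSON. drive_tool: Moves the arm, as the interface text tells. Its arguments: {"type":"object","properties":{"steps":{"type":"array","items":{"type":"array","items":{"type":"number"}}},"force":{"type":"number"}},"required":["steps"]}

```bash
mkdir -p pics; ls; cat > h.py <<'E'
import numpy as np, cv2
from scipy.spatial.transform import Rotation as R
from plant import readout, read_camera, sign_off, ctrl
def K(c):
    f=210/np.tan(np.radians(c["vertical_fov"])/2); return np.array([[f,0,c["cx"]],[0,f,c["cy"]],[0,0,1]])
def dist(c): return np.array(c.get("distortion",np.zeros(5)),float)
def ray(c,u,v):
    p=cv2.undistortPoints(np.array([[[u,v]]],float),K(c),dist(c))[0,0]
    d=R.from_quat(c["orientation"]).apply([p[0],-p[1],-1]); return np.array(c["eye"]),d
def onz(c,u,v,z):
    e,d=ray(c,u,v); return e+d*(z-e[2])/d[2]
def proj(c,P):
    q=R.from_quat(c["orientation"]).inv().apply(np.array(P)-c["eye"]); q=q*[1,-1,-1]
    return cv2.projectPoints(q.reshape(-1,1,3),np.zeros(3),np.zeros(3),K(c),dist(c))[0].reshape(-1,2)
def save(c,n,box=None,s=1):
    im=c["frame"][:,:,::-1]
    if box: im=im[box[1]:box[3],box[0]:box[2]]
    cv2.imwrite("pics/"+n,cv2.resize(im,None,fx=s,fy=s,interpolation=cv2.INTER_CUBIC))
E
python3 - <<'E'
from h import *
for n in("top","side"):
    c=read_camera(n); save(c,n+"0.png"); print({k:v for k,v in c.items() if k!="frame"})
print(readout.get_state(), ctrl.grasp_offset)
E
```

```text
pics
{'vertical_fov': 50.45668024971086, 'cx': 278.37640495419555, 'cy': 215.4902620610826, 'eye': array([0.55122043, 0.0679112 , 0.94138274]), 'orientation': array([ 0.02410979, -0.01735666, -0.70257867,  0.71098571])}
{'vertical_fov': 44.267482337201905, 'cx': 271.23320246760284, 'cy': 205.3052843197708, 'eye': array([0.06856565, 0.69704281, 1.02767431]), 'orientation': array([-0.12746935,  0.33036024,  0.87103591, -0.34045575])}
{'time': 0.1, 'qpos': array([-1.33400544e+00,  2.87100668e-01,  1.57803649e+00,  1.48543978e-05,
        1.27861009e+00, -1.49990432e-01]), 'dq': array([ 0.00034015, -0.00121249, -0.0030954 , -0.00094212,  0.00029998,
       -0.00140742]), 'joint_efforts': array([ 6.58444333e-04, -4.07296908e+01, -2.93699026e+01, -1.30331814e-04,
        3.39699349e-03,  1.18733831e-05]), 'eef_pos': array([ 0.25451128, -0.62453375,  0.23006659]), 'tcp_rot': array([-0.69389692, -0.13665674,  0.69395298, -0.13513421]), 'contact_force': array([ 0.14430496, -0.0404559 , -0.48456631]), 'wrist_torque': array([ 0.01604231, -0.00220076, -0.02479444]), 'opening': 0.9995046218908473} 0.0187
```

View pics/top0.png

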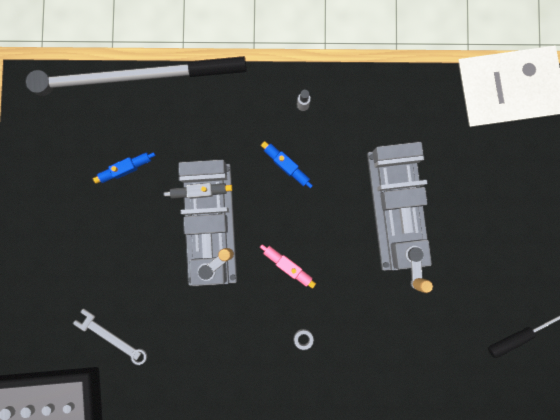

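View pics/side0.png

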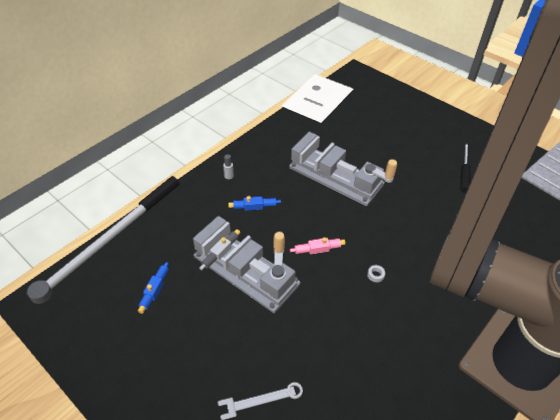

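Top view: the vise at left (~205,225) holds a grey injector (200,190), with its knob at (225,255). The right vise (400,205) is empty, with its knob at (424,286). In the side view the injector vise's knob is at (279,242) and the spare one at (391,170). Possible mix-ups are the spare knob, the blue injectors at (124,167) and (286,163), and the pink one at (288,267). I choose the left knob and check it with a crop.

```bash
cat > m.py <<'E'
from h import *
def blobs(c,lo=(8,70,120),hi=(22,200,255)):
    m=cv2.inRange(cv2.cvtColor(c["frame"],cv2.COLOR_RGB2HSV),lo,hi)
    n,l,s,ce=cv2.connectedComponentsWithStats(m); return [(s[i].tolist(),ce[i].round(1).tolist()) for i in range(1,n) if 50<s[i][4]<900]
def knob(t,s,pt,ps):
    e1,d1=ray(t,*pt); e2,d2=ray(s,*ps)
    A=np.c_[d1,-d2]; k=np.linalg.lstsq(A,e2-e1,rcond=None)[0]
    a,b=e1+k[0]*d1,e2+k[1]*d2; return (a+b)/2,np.linalg.norm(a-b)
E
python3 - <<'E'
from m import *
t,s=read_camera("top"),read_camera("side")
print(blobs(t));print(blobs(s))
save(t,"crop1.png",(150,140,260,300),3.7)
for p in [(225,255)]: print(onz(t,*p,.142),onz(t,*p,.117))
print("side mid",onz(s,279,242,.117))
print("axis guess",onz(t,206,272,.09))
E
```

```text
[([218, 248, 15, 13, 152], [225.2, 254.1]), ([413, 278, 20, 15, 217], [422.5, 285.1])]
[([497, 16, 31, 29, 402], [513.6, 30.3]), ([483, 39, 39, 30, 465], [503.1, 54.1]), ([537, 108, 23, 43, 546], [550.0, 133.1]), ([385, 159, 12, 20, 173], [390.6, 168.6]), ([274, 232, 10, 21, 194], [278.6, 241.6]), ([461, 324, 43, 41, 370], [482.1, 348.0]), ([514, 412, 16, 8, 73], [520.6, 416.6])]
[0.52618965 0.17048077 0.142     ] [0.52540683 0.17368855 0.117     ]
side mid [0.52578326 0.171147   0.117     ]
axis guess [0.4918902  0.21271565 0.09      ]
```

View pics/crop1.png

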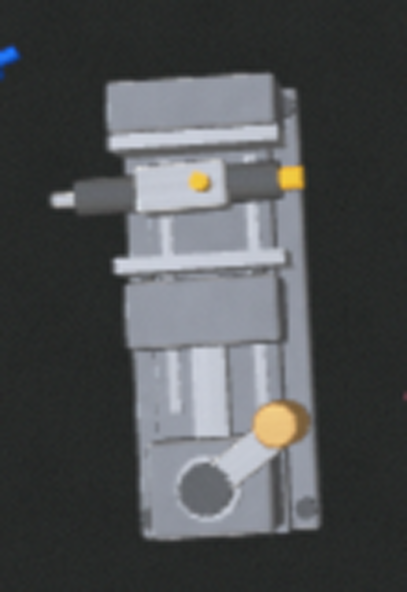

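The crop shows the grey injector between the jaws of the chosen vise. The knob's top is at full-picture (225,254), the hub at (206,272), the fixed plate edge is around y≈175 and the moving plate around y≈210.

```bash
python3 - <<'E'
from m import *
t,s=read_camera("top"),read_camera("side")
f=lambda x,y:(150+x/3.7,140+y/3.7)
P=lambda x,y,z:onz(t,*f(x,y),z)
ax=P(207,488,.09); k=P(276,424,.142)
for n,a,b in(("fixed front",(109,151),(278,139)),("moving front",(113,261),(285,249))):
    A,B=P(*a,.074),P(*b,.074); d=(A-B)[:2]; w=np.linalg.norm(d); d/=w; nx=np.array([d[1],-d[0]])
    print(n,"w",w,"yaw",np.degrees(np.arctan2(nx[1],nx[0])),"dist from axis",(((A+B)/2-ax)[:2])@nx, "lat",(((A+B)/2-ax)[:2])@d)
print("axis",ax,"knob",k,"r",np.linalg.norm((k-ax)[:2]))
print("knob tri",knob(t,s,(225.5,253.8),(278.6,241.6)))
r=R.from_quat(readout.get_state()["tcp_rot"]).as_matrix(); print(r.round(3))
print("yaw",np.degrees(np.arctan2(r[1,1],r[0,1])))
save(s,"side_crop.png",(190,210,310,310),6)
print("proj axis side",proj(s,[[*ax[:2],.09],[*ax[:2],.1],[*k[:2],.142],[*k[:2],.092]]))
E
```

```text
fixed front w 0.08991867835275746 yaw 4.707425138212845 dist from axis 0.18014428556997497 lat -0.0009561688301442208
moving front w 0.09114596507954205 yaw 4.656046411779448 dist from axis 0.1215588717701269 lat -0.00024417610368192776
axis [0.49209333 0.21282307 0.09      ] knob [0.52690345 0.17122089 0.142     ] r 0.05424467997528236
knob tri (array([0.52707395, 0.17217248, 0.11842886]), np.float64(0.0014884238032132856))
[[-0.     0.377 -0.926]
 [ 0.001 -0.926 -0.377]
 [-1.    -0.001 -0.   ]]
yaw -67.83956008495106
proj axis side [[277.4937948  269.00403798]
 [277.5489265  266.37942019]
 [278.7581294  234.75680267]
 [278.45167051 248.51045565]]
```

View pics/side_crop.png

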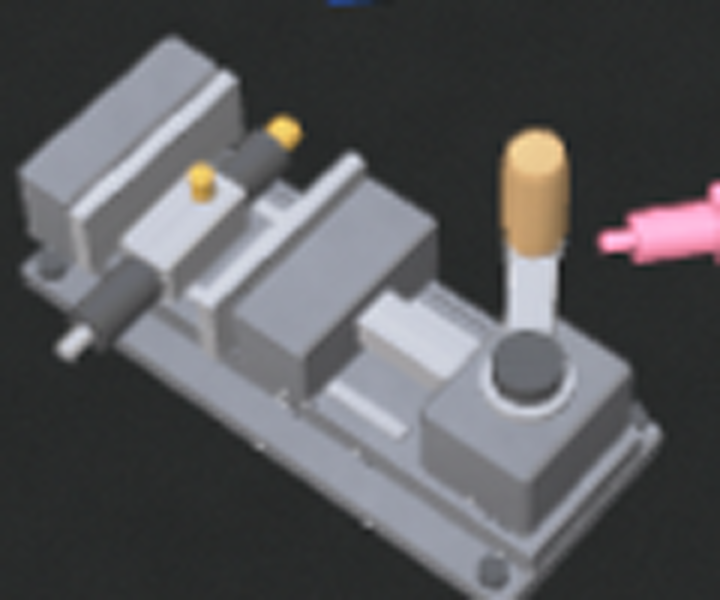

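The side crop (scale 6) matches the projected axis and knob. The jaw face is about 122 mm from the axis and must travel about 34 mm to full contact plus 4 mm of spring, which is about 4.7 rad clockwise. I move over now.

drive_tool(steps=[[0,-1.5,-1.3,0,0.55],[0,-3.7,-3.2,0,0.55],[0,-3.7,-3.2,0,0.55],[0,-3.7,-3.2,0,0.55],[0,-3.7,-3.2,0,0.55],[0,-3.7,-3.2,0,0.55],[0,-3.7,-3.2,0,0.55],[0,-3.7,-3.2,0,0.55],[0,-3.7,-3.2,0,0.55],[0,-3.7,-3.2,0,0.55]], force=40)

```text
time: 1.3
eef_pos: [0.4024, -0.1874, 0.2316]
tcp_rot: [0.694, 0.135, -0.694, 0.136]
contact_force: [1.2, 0.8, -0.3]
opening: 0.547
```

drive_tool(steps=[[0,-3.7,-3.2,0,0.55],[0,-3.7,-3.2,0,0.55],[0,-3.7,-3.2,0,0.55],[0,-3.7,-3.2,0,0.55],[0,-3.7,-3.2,0,0.55],[0,-3.7,-3.2,0,0.55],[0,-2.7,-2.3,0,0.55],[0,-1.5,-1.3,0,0.55],[0,0,0,0,0.55],[0,0,0,0,0.55]])

```text
time: 2.3
eef_pos: [0.5135, 0.1412, 0.2312]
tcp_rot: [-0.694, -0.136, 0.694, -0.136]
contact_force: [-0.9, -0.2, -0.5]
opening: 0.55
```

```bash
cat > go.py <<'E'
from h import *
C=np.array([.491,.2125])
def to(P):
    s=readout.get_state(); r=R.from_quat(s["tcp_rot"]); return (r.inv().apply(np.array(P)-s["eef_pos"])*100).round(2)
E
python3 -c "
from go import *
s=readout.get_state();print(s['time'],s['eef_pos'],s['qpos'],s['opening'],to([.527,.1717,.100]),R.from_quat(s['tcp_rot']).as_matrix().round(3))"
```

```text
2.3 [0.51348516 0.14120289 0.23116181] [ 7.79841158e-02 -2.88292292e-02  1.92523817e+00 -5.47611737e-04
  1.24571992e+00  1.26115566e+00] 0.5497405317887255 [13.11 -2.32 -2.41] [[-0.     0.378 -0.926]
 [-0.001 -0.926 -0.378]
 [-1.     0.     0.001]]
```

drive_tool(steps=[[0,-1.2,-1.2,0,0.55],[0,-1.1,-1.2,0,0.55],[2.0,0,0,0,0.55],[2.0,0,0,0,0.55],[0,0,0,0,0.55],[0,0,0,0,0.55]])

```text
time: 2.9
eef_pos: [0.5274, 0.1717, 0.1913]
tcp_rot: [-0.694, -0.136, 0.694, -0.136]
contact_force: [-1.0, 0.3, -0.0]
opening: 0.549
```

```bash
python3 -c "
from go import *
s=readout.get_state();print(s['time'],s['eef_pos'],s['contact_force'],to([.527,.1717,.100]))
c=read_camera('side');save(c,'s2.png',(190,150,390,310),4)
c=read_camera('top')
print(proj(c,[s['eef_pos']]))"
```

```text
2.9 [0.52741215 0.17174038 0.19133643] [-1.01103209  0.25077561 -0.04804657] [ 9.13 -0.01  0.03]
[[220.48179245 255.1362173 ]]
```

View pics/s2.png

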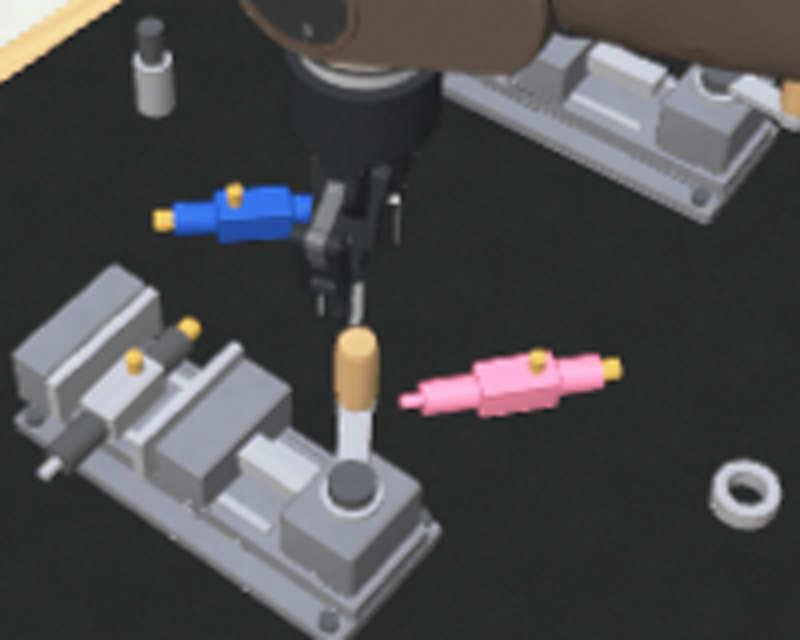

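The open fingers hang straight above the knob (crop 357,330), and nothing else is near. Next I descend and grip.

drive_tool(steps=[[2.0,0,0,0,0.55],[2.0,0,0,0,0.55],[2.0,0,0,0,0.55],[2.0,0,0,0,0.55],[1.1,0,0,0,0.55],[0,0,0,0,0.55],[0,0,0,0,0.55]])

```text
time: 3.7
eef_pos: [0.5281, 0.1717, 0.1014]
tcp_rot: [0.695, 0.136, -0.693, 0.136]
contact_force: [0.5, -0.1, 0.1]
opening: 0.546
```

drive_tool(steps=[[0,0,0,0,0.1],[0,0,0,0,0.1],[0,0,0,0,0.1],[0,0,0,0,0.1],[0,0,0,0,0.1],[0,0,0,0,0.1]], force=30)

```text
time: 4.3
eef_pos: [0.5278, 0.1729, 0.1021]
tcp_rot: [0.695, 0.137, -0.693, 0.135]
contact_force: [-2.3, 5.5, 5.4]
opening: 0.271
```

```bash
python3 - <<'E'
from go import *
s=readout.get_state(); p=s['eef_pos'][:2]; print(s['contact_force'],p,np.linalg.norm(p-C))
u=(p-C)/np.linalg.norm(p-C); a0=np.degrees(np.arctan2(u[1],u[0])); print(a0)
r=R.from_quat(s["tcp_rot"]).inv()
def pt(a): return np.array([*(C+.055*np.array([np.cos(np.radians(a)),np.sin(np.radians(a))])),0])
acc=np.zeros(2); prev=np.array([*p,0]); 
tot=np.zeros(2)
for i in range(1,24):
    q=pt(a0-12*i); d=r.apply(q-pt(a0))[1:]*100
    st=(d-tot).round(1); tot+=st; print(i,round(a0-12*i,1),st)
E
```

```text
[-2.33086004  5.50820378  5.39852847] [0.5277671  0.17289538] 0.0540402226197124
-47.12778862791839
1 -59.1 [0.3 1.1]
2 -71.1 [0.  1.2]
3 -83.1 [-0.1  1.1]
4 -95.1 [-0.5  1.1]
5 -107.1 [-0.6  0.9]
6 -119.1 [-0.8  0.8]
7 -131.1 [-1.   0.7]
8 -143.1 [-1.   0.4]
9 -155.1 [-1.2  0.1]
10 -167.1 [-1.1 -0. ]
11 -179.1 [-1.1 -0.3]
12 -191.1 [-1.1 -0.6]
13 -203.1 [-0.9 -0.7]
14 -215.1 [-0.7 -0.9]
15 -227.1 [-0.5 -1. ]
16 -239.1 [-0.3 -1.1]
17 -251.1 [-0.  -1.2]
18 -263.1 [ 0.2 -1.1]
19 -275.1 [ 0.4 -1.1]
20 -287.1 [ 0.6 -0.9]
21 -299.1 [ 0.8 -0.8]
22 -311.1 [ 1.  -0.7]
23 -323.1 [ 1.1 -0.4]
```

drive_tool(steps=[[0,0.2,1.1,0,0.1],[0,0,1.2,0,0.1],[0,-0.1,1.1,0,0.1],[0,-0.5,1.1,0,0.1],[0,0,0,0,0.1]])

```text
time: 4.8
eef_pos: [0.485, 0.161, 0.1022]
tcp_rot: [0.696, 0.137, -0.692, 0.134]
contact_force: [-0.4, 9.7, 2.4]
opening: 0.267
```

```bash
cat > chk.py <<'E'
from go import *
s=readout.get_state(); d=s['eef_pos'][:2]-C; f=s['contact_force']; u=d/np.linalg.norm(d)
print(s['time'],"r",np.linalg.norm(d),"ang",np.degrees(np.arctan2(d[1],d[0])),"F radial",f[:2]@u,"F cw-tang",f[:2]@[u[1],-u[0]],"Fz",f[2],"open",s['opening'],"z",s['eef_pos'][2])
E
python3 chk.py
```

```text
4.8 r 0.05189143778065744 ang -96.6277102046494 F radial -9.558195902694257 F cw-tang 1.5266696740297665 Fz 2.4230938959197075 open 0.2669549394711983 z 0.10215531024781979
```

drive_tool(steps=[[0,-0.8,0.8,0,0.1],[0,-0.9,0.8,0,0.1],[0,-1.0,0.7,0,0.1],[0,-1.0,0.4,0,0.1],[0,-1.2,0.1,0,0.1],[0,0,0,0,0.1]])

```text
time: 5.4
eef_pos: [0.4421, 0.1945, 0.1022]
tcp_rot: [0.697, 0.136, -0.691, 0.136]
contact_force: [5.9, 4.0, -0.1]
opening: 0.275
```

```bash
sed -i 's/^C=.*/C=np.array([.4905,.2145])/' go.py; python3 chk.py
```

```text
5.4 r 0.05241433419816405 ang -157.560149831597 F radial -6.959033515929287 F cw-tang 1.4624833083913293 Fz -0.11350505592489851 open 0.2746960987058566 z 0.10220452260811422
```

```bash
sed -i 's/^C=.*/C=np.array([.4935,.215])/' go.py; cat > plan.py <<'E'
from go import *; import sys
n=int(sys.argv[1]); s=readout.get_state(); r=R.from_quat(s["tcp_rot"]).inv()
d=s['eef_pos'][:2]-C; a0=np.degrees(np.arctan2(d[1],d[0])); tot=np.zeros(2)
pt=lambda a: np.array([*(C+.055*np.array([np.cos(np.radians(a)),np.sin(np.radians(a))])),0])
for i in range(1,n+1):
    D=r.apply(pt(a0-12*i)-pt(a0))[1:]*100; st=(D-tot).round(1); tot+=st; print(round(a0-12*i,1),st)
E
python3 chk.py; python3 plan.py 14
```

```text
5.4 r 0.055382244860714996 ang -158.26676592165026 F radial -6.940468273435802 F cw-tang 1.548194124966716 Fz -0.11350505592489851 open 0.2746960987058566 z 0.10220452260811422
-170.3 [-1.1 -0.1]
-182.3 [-1.1 -0.4]
-194.3 [-1.  -0.6]
-206.3 [-0.9 -0.8]
-218.3 [-0.6 -0.9]
-230.3 [-0.5 -1. ]
-242.3 [-0.2 -1.2]
-254.3 [-0.  -1.1]
-266.3 [ 0.2 -1.1]
-278.3 [ 0.5 -1.1]
-290.3 [ 0.7 -0.9]
-302.3 [ 0.8 -0.8]
-314.3 [ 1.  -0.5]
-326.3 [ 1.1 -0.4]
```

drive_tool(steps=[[0,-1.1,-0.2,0,0.1],[0,-1.1,-0.4,0,0.1],[0,-1.0,-0.6,0,0.1],[0,-0.9,-0.8,0,0.1],[0,-0.6,-0.9,0,0.1],[0,0,0,0,0.1]])

```text
time: 6.0
eef_pos: [0.4492, 0.2489, 0.1021]
tcp_rot: [0.694, 0.136, -0.694, 0.136]
contact_force: [-2.6, 1.7, 7.2]
opening: 0.267
```

```bash
python3 chk.py; python3 plan.py 9
```

```text
6.0 r 0.055811547485148286 ang 142.55441344904136 F radial 3.0865343741431026 F cw-tang -0.1701539259459741 Fz 7.164439694863881 open 0.26707122083108015 z 0.10209611869098276
130.6 [-0.5 -1. ]
118.6 [-0.2 -1.2]
106.6 [-0.  -1.1]
94.6 [ 0.2 -1.1]
82.6 [ 0.5 -1.1]
70.6 [ 0.6 -0.9]
58.6 [ 0.9 -0.8]
46.6 [ 1.  -0.6]
34.6 [ 1.1 -0.4]
```

drive_tool(steps=[[0,-0.5,-1.0,0,0.1],[0,-0.2,-1.2,0,0.1],[0,0,-1.1,0,0.1],[0,0.2,-1.1,0,0.1],[0,0.5,-1.1,0,0.1],[0,0,0,0,0.1]])

```text
time: 6.6
eef_pos: [0.5011, 0.27, 0.1022]
tcp_rot: [0.695, 0.137, -0.693, 0.135]
contact_force: [0.4, 4.6, 5.0]
opening: 0.272
```

```bash
python3 chk.py; python3 plan.py 5;  python3 -c "
from go import *
c=read_camera('top');save(c,'t3.png',(140,130,280,300),3.5)"
```

```text
6.6 r 0.055496274731977685 ang 82.18052328897984 F radial 4.660849529336573 F cw-tang -0.1884804813628584 Fz 4.978395772165967 open 0.27177161874093614 z 0.10215113498556276
70.2 [ 0.7 -0.9]
58.2 [ 0.8 -0.8]
46.2 [ 1.  -0.6]
34.2 [ 1.1 -0.3]
22.2 [ 1.2 -0.2]
```

View pics/t3.png

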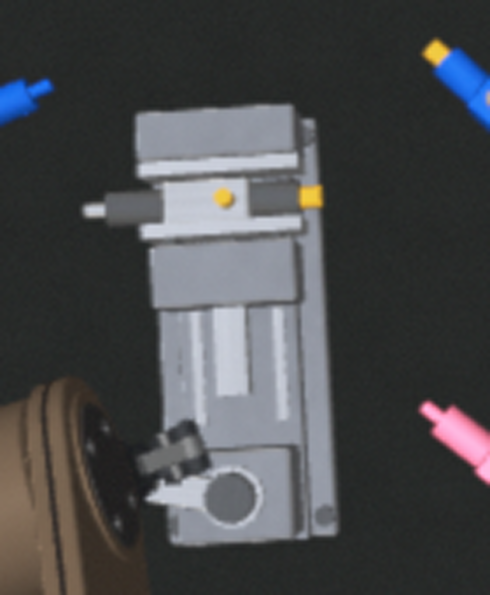

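```bash
python3 - <<'E'
from m import *
t=read_camera("top")
P=lambda x,y:onz(t,140+x/3.5,130+y/3.5,.074)[:2]
F=(P(138,179)+P(298,167))/2; M=(P(141,227)+P(301,217))/2
d=P(138,179)-P(298,167); d/=np.linalg.norm(d); n=np.array([d[1],-d[0]]); print((F-M)@n)
E
```

```text
0.027666300507499787
```

drive_tool(steps=[[0,0.7,-0.9,0,0.1],[0,0.8,-0.8,0,0.1],[0,1.0,-0.6,0,0.1],[0,0,0,0,0.1],[0,0,0,0,0.1]])

```text
time: 7.2
eef_pos: [0.5317, 0.2546, 0.1021]
tcp_rot: [0.695, 0.136, -0.693, 0.135]
contact_force: [1.7, 2.9, 5.9]
opening: 0.267
```

```bash
python3 chk.py; python3 plan.py 2;  python3 -c "
from go import *
c=read_camera('top');save(c,'t4.png',(170,150,260,300),4)"
```

```text
7.2 r 0.05505200304023118 ang 46.00720842848921 F radial 3.306887975848618 F cw-tang -0.7738293364717675 Fz 5.854789957971636 open 0.2672270079098713 z 0.10214442699780918
34.0 [ 1.1 -0.4]
22.0 [ 1.1 -0.1]
```

View pics/t4.png

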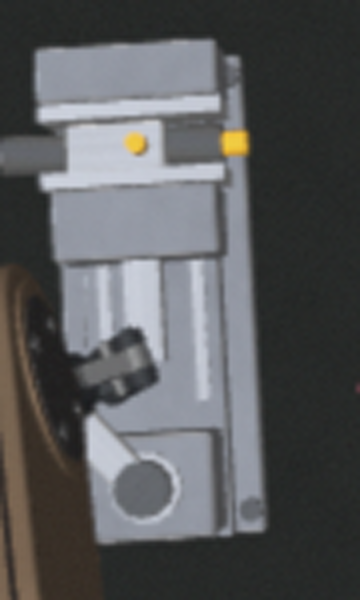

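```bash
python3 - <<'E'
import cv2,numpy as np
from scipy.ndimage import map_coordinates
for n,x0,y0,s in(("crop1",150,140,3.7),("t3",140,130,3.5),("t4",170,150,4)):
    g=cv2.cvtColor(cv2.imread(f"pics/{n}.png"),cv2.COLOR_BGR2GRAY).astype(float)
    for xc in (189,222):
        v=np.arange(168,222,.25); x=xc+ (v-190)*.07
        acc=np.mean([map_coordinates(g,[((v-dx*.07)-y0)*s,(x+dx-x0)*s],order=1) for dx in np.arange(-2,2.1,.5)],0)
        d=np.gradient(acc,.25); pk=[(round(v[i],2),int(d[i])) for i in range(1,len(v)-1) if abs(d[i])>8 and abs(d[i])>=abs(d[i-1]) and abs(d[i])>abs(d[i+1])]
        print(n,xc,pk)
E
```

```text
crop1 189 [(np.float64(174.75), -19), (np.float64(176.0), 70), (np.float64(179.75), -82), (np.float64(182.5), 33), (np.float64(184.75), 45), (np.float64(196.75), -57), (np.float64(199.0), 25), (np.float64(209.25), 32), (np.float64(213.25), -63), (np.float64(215.75), 32)]
crop1 222 [(np.float64(172.5), -22), (np.float64(174.0), 69), (np.float64(177.75), -76), (np.float64(180.25), 27), (np.float64(183.0), -33), (np.float64(185.0), 12), (np.float64(192.5), -14), (np.float64(194.25), 39), (np.float64(207.25), 41), (np.float64(211.25), -64), (np.float64(213.0), 24)]
t3 189 [(np.float64(174.5), -21), (np.float64(176.0), 70), (np.float64(179.75), -84), (np.float64(182.0), 84), (np.float64(197.5), -67), (np.float64(200.0), 50), (np.float64(217.75), -56), (np.float64(219.0), 61)]
t3 222 [(np.float64(172.5), -23), (np.float64(174.0), 69), (np.float64(177.75), -77), (np.float64(179.75), 18), (np.float64(181.0), -18), (np.float64(183.0), 12), (np.float64(189.5), -8), (np.float64(191.5), 66), (np.float64(195.5), -67), (np.float64(197.75), 29), (np.float64(215.5), -35), (np.float64(217.0), 42)]
t4 189 [(np.float64(174.75), -21), (np.float64(176.0), 71), (np.float64(179.75), -82), (np.float64(181.25), 58), (np.float64(196.75), -74), (np.float64(198.0), 29), (np.float64(214.75), -55), (np.float64(216.75), 47)]
t4 222 [(np.float64(172.75), -23), (np.float64(174.0), 70), (np.float64(177.75), -76), (np.float64(180.75), -10), (np.float64(182.0), 11), (np.float64(188.75), -11), (np.float64(190.75), 86), (np.float64(194.75), -76), (np.float64(196.0), 20), (np.float64(212.75), -37), (np.float64(214.5), 37)]
```

The plate has stopped at a gap of about 26 mm from the fixed face, while the jaw block moved on about 5 mm. That puts spring compression at about 3.6 mm, or 9 N. I release and retreat.

drive_tool(steps=[[0,0,0,0,0.5],[0,0,0,0,0.5],[0,0,0,0,0.5],[0,0,0,0,0.5],[-1.0,0,0,0,0.5],[-3.0,0,0,0,0.5],[-4.0,0,0,0,0.5],[-4.0,0,0,0,0.5],[-1.0,0,0,0,0.5],[0,0,0,0,0.5]])

```text
time: 8.25
eef_pos: [0.5318, 0.2542, 0.2337]
tcp_rot: [0.696, 0.136, -0.692, 0.136]
contact_force: [0.1, -0.7, -1.5]
opening: 0.499
```

drive_tool(steps=[[0,2.0,2.0,0,0.5],[0,3.0,2.5,0,0.5],[0,3.5,3.0,0,0.5],[0,3.5,3.0,0,0.5],[0,3.0,2.5,0,0.5],[0,2.0,2.0,0,0.5],[0,0,0,0,0.5],[0,0,0,0,0.5],[0,0,0,0,0.5]])

```text
time: 9.15
eef_pos: [0.4554, 0.0405, 0.2293]
tcp_rot: [-0.693, -0.136, 0.694, -0.136]
contact_force: [-0.5, 0.8, 0.2]
opening: 0.5
```

```bash
python3 - <<'E'
from m import *
s=readout.get_state(); print(s['time'],s['contact_force'],s['eef_pos'])
t=read_camera("top"); print(blobs(t),blobs(read_camera("side"))); save(t,"t5.png",(130,130,480,320),2.2)
print(onz(t,422.5,285.1,.13))
E
```

```text
9.15 [-0.50023401  0.7749582   0.23693566] [0.45539913 0.04046022 0.22929863]
[([173, 246, 17, 13, 174], [180.9, 251.6]), ([413, 278, 20, 15, 217], [422.5, 285.1]), ([241, 313, 21, 107, 592], [251.1, 364.7]), ([250, 314, 20, 106, 499], [259.5, 368.0]), ([350, 329, 12, 91, 489], [355.8, 374.9]), ([359, 329, 11, 91, 400], [364.3, 375.8])] [([497, 16, 31, 29, 400], [513.7, 30.3]), ([366, 68, 16, 10, 55], [373.5, 72.1]), ([349, 74, 20, 13, 78], [359.0, 80.1]), ([385, 159, 12, 20, 173], [390.6, 168.6]), ([247, 253, 11, 21, 191], [251.8, 263.1])]
[ 0.47620813 -0.18524682  0.13      ]
```

View pics/t5.png

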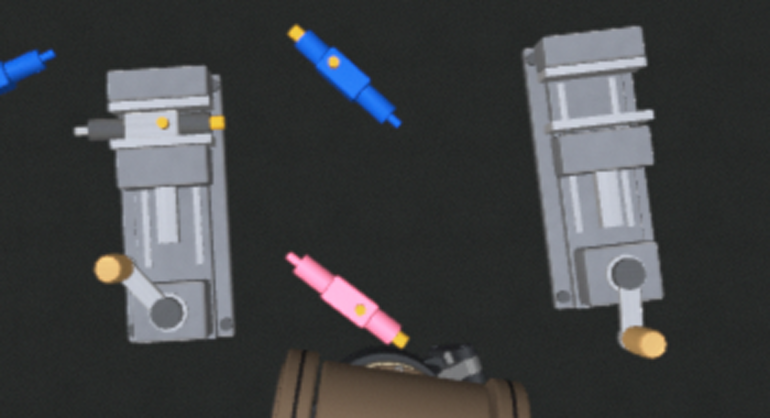

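The injector lies square between the jaws. The crank is at (181,252) in the full picture, and the spare knob hasn't moved from (422.5,285.1). One last numeric check, then I hand in.

```bash
python3 - <<'E'
from m import *
from scipy.ndimage import map_coordinates
t=read_camera("top"); s=read_camera("side"); C=np.array([.4935,.215])
k,_=knob(t,s,(180.6,251.8),(251.8,263.1)); d=k[:2]-C; print("knob",k,"ang",np.degrees(np.arctan2(d[1],d[0])))
g=cv2.cvtColor(t["frame"],cv2.COLOR_RGB2GRAY).astype(float)
for xc in(189,222):
    v=np.arange(186,222,.25); x=xc+(v-190)*.07
    a=np.mean([map_coordinates(g,[v-dx*.07,x+dx],order=1) for dx in np.arange(-2,2.1,.5)],0); e=np.gradient(a,.25)
    print(xc,[(float(v[i]),int(e[i])) for i in range(1,len(v)-1) if abs(e[i])>8 and abs(e[i])>=abs(e[i-1]) and abs(e[i])>abs(e[i+1])])
E
```

```text
knob [0.52970763 0.25474386 0.11999816] ang 47.665714565910285
189 [(196.5, -66), (197.5, 17), (214.5, -52), (216.5, 44)]
222 [(190.5, 80), (194.5, -70), (212.25, -28), (214.25, 32)]
```

The crank stayed at about 47° and the block and plate edges are unchanged, so the spring is still compressed.

```bash
python3 -c "
from plant import sign_off
print(sign_off())"
```

```text
the job is handed in; nothing more can be done
None
```

I gripped the knob of the vise holding the injector and turned its crank clockwise about 263° (roughly 4.6 rad). I then let go, backed the arm away and handed the job in at about 9 s of the 48 s allowed.

- **Clamping:** The plate stopped against the injector with about 26 mm left to the fixed face, while the jaw block moved on. From the pictures I estimate 3.6 mm of spring compression, or about 9 N. I had no direct reading of the jaw force.
- **After release:** The crank stayed at about 47° and the jaw edges stayed within a quarter of a pixel. The injector looks flat and square, and the arm is clear of everything.
- **Empty vise:** Its knob is at the same pixel as at the start, so it was not moved.
- **Disagreements:** My first estimate of the crank axis was about 3 mm off. It showed up as a sideways force of up to 10 N on the hand, and I corrected it during the turn. Measuring the block's travel in the pictures gave 5.3–5.8 mm, against 5.05 mm from the crank angle, so the compression could be about 0.5 mm higher.

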